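# Close the tile joint and run the joint stylus along it

### The arm

A 7-joint arm with a two-finger parallel gripper is mounted at the origin on the work surface. World frame = base frame: x ahead of the robot, y to its left, z up, the work surface at z = 0. Lengths are in m, angles in rad, forces in N, time in s.
With the tool pointing down it reaches from about 0.425 to 0.925 m from the base axis. Payload 6.8 kg.
Tool frame: the origin (TCP) lies at the very end of the fingers, on their centre line; the grasp point (between the pads) lies bot.grip_depth behind it (bot.grip_depth is the distance from the TCP to the grasp point, in m); z points along the fingers, y is the line along which they close (so a half turn about z gives the same grasp; the last joint's range is limited). The gripper opens to 85 mm and grips with 20 to 120 N. Pads are 22 mm wide; open, the fingers measure 114 mm over their backs; the gripper's body (76 mm by 85 mm) begins 54 mm behind the grasp point. The pads swing forward as they close: fully open they stand 13 mm farther back than shut.
Start: joints at [1.235, 0.477, 0.022, 1.555, -0.011, 1.109, -0.083], TCP at [0.152, -0.658, 0.231] pointing down, gripper open.
Joint ranges: [-2.96, 2.96], [-0.34, 2.1], [-1.41, 1.46], [0.24, 2.44], [-1.37, 4.51], [0.17, 1.92], [-2.96, 2.96]. Speed limits (rad/s): [2.39, 2.39, 3.14, 3.14, 3.14, 3.14, 3.14].

### API

Orientations are given as a unit quaternion [w, x, y, z].
In Python, from station import bot gives the robot as it stands.
- The arm moves only by the tool send_rows, never from a script. Its arguments are lists of equal length, an entry for each row: "slide": the shift along the tool's x, y, z in mm, a list of three; "roll": the turn about the tool's z in degrees; "claw": the opening, from 0 (shut) to 1 (fully open). A call has exactly 8 rows; each row is the pose to reach, as a shift and turn from the pose commanded when the call began, along the tool's axes at that moment; what a row does not reach only later rows make up. A row lasts 1/12 s, in which the tool goes at most 41.7 mm and 7.16 degrees, less where a joint would pass 70% of its speed; a pose out of reach is approached as far as the arm can. A call with a gripper value outside its range is refused whole. The fingers move at their own pace and stop on an object; "force" is the grip in N (left out, the last holds). Time passes only in rows, so rows that repeat a pose let the fingers close, or fill a call up. It gives the time, the measured TCP pose, the force, the opening and the grip force at its end, in the units of the state.
- bot.get_obs(): the state, without advancing time (a new reading comes with each control period).
- bot.read_camera(name): name is "scene" or "top"; returns the picture (420x560x3 uint8, red, green, blue); there is no depth.
- bot.camera_model(name): a dict with "camera_matrix" (3x3 intrinsics, pixels), "D" ([k1, k2, p1, p2, k3] as OpenCV has them; the pictures are not rectified), "camera_from_world" (4x4, takes a point from world to camera coordinates). Camera axes: x right, y down, z forward; pixel columns grow to the right and rows downward; lengths in m; the calibration is good to about 2 mm. A picture is of the moment at which its call begins. camera_model takes no time and is no camera call.
- bot.hand_in(): hands the job in; it is judged then, once.
The state is a dict: "t": time; "q": joint angles; "joint_vel": joint speeds; "joint_torque": joint torques, N m; "eef_pos": TCP position; "tool_rot": TCP orientation; "contact_force": force on the tool from outside, world axes, zero at the start; "torque": the same for the moment, N m; "gripper_width": opening from 0.0 (shut) to 1.0 (fully open); "grasp_force": force on a finger pad.
Only numpy, scipy, OpenCV 4.12 (cv2) and the standard library are available. Lean on these libraries where they do the work, as an engineer would, in place of code of your own. Each camera call takes 0.05 s, during which the arm holds its last target. There are 200 camera calls.

### The job

Turn the terracotta tile panel so that its blue edge lies flush along the foot of the yellow splashback upstand, then take the orange joint stylus from its stand and check the joint: with the stylus leaning back about 35 degrees from the wall and its sprung tip pressed lightly into the corner where panel and upstand meet, run it slowly (about 3 cm a second) along the whole blue edge, from the end with the white dot to the other end. Put the stylus back upright in its stand and leave the panel flush and the things around undisturbed.

Things in the scene. Friction and masses are not known exactly. Their poses are not given: they have to be found in the camera images.
- upstand: fixed splashback upstand on the worktop: a straight wall 340 mm long, 30 mm thick and 110 mm high with four yellow tiles on its working face; feet behind. Origin: centre of its underside at worktop height. x runs along the wall, z up; the flat yellow working face is the plane y = -15 mm, looking to -y, and the worktop before it (-y side) is free for the panel.
- panel: loose square panel, four terracotta tiles on plywood, 170 x 170 x 18 mm, about 0.5 kg (varies). Origin: centre of its underside. Blue edge: the face y = +85 mm; 18 mm white dot beside its -x end (x -70, y +62). It starts turned 0.8 to 1.7 rad counter-clockwise, seen from above, from home; at home its axes are parallel to the upstand's, same way round (x along the joint, dot end to other end).
- knob (a point): centre of the top of the panel's knob: black, square, 26 x 26 mm with sides along the panel's x and y, standing in the panel's middle from z = 18 to z = 54 mm; grip it to lift, turn or slide the panel
- joint_start (a point): the end of the panel's blue edge beside the white dot, on the top corner of the edge: panel x -85, y +85, z +18 mm
- joint_end (a point): the other end of the panel's blue edge, on the top corner of the edge: panel x +85, y +85, z +18 mm
- stylus: loose joint stylus, 0.12 kg (varies), standing in its stand. Origin on its axis, at the underside of its black round collar (34 mm across, 6 mm thick, z 0 to 6 mm). Above the collar an orange square handle 20 x 20 mm, z 6 to 70 mm, sides along x and y (at the start parallel to the stand's sides); below it a round steel shank 14 mm across down to z -44, then the sprung tip. z points up the handle.
- tip (a point): centre of the white ball of 8 mm diameter at the stylus's lower end, 56 mm below the stylus origin on its axis when not pressed in (lowest point at z -60 mm). In the corner of the joint its centre lies 4 mm off the upstand's face and 4 mm above the panel's top, that is at panel y +81, z +22 mm.
- plunger (a joint): how far the sprung tip is pressed into the shank, along the stylus axis: 0 free, 0.010 m fully in; about 0.8 N to start it, 2.8 N fully in (200 N/m)
- stand: fixed grey stand, 70 x 70 x 72 mm. Origin: centre of its underside; x and y along its sides. A round hole of 20 mm, 66 mm deep, slightly chamfered, goes down the middle of its top at z = 72 mm; the stylus hangs in it upright with its collar flat on the top.
- mug: bystander: blue mug, 80 mm across, 90 mm high; origin centre of underside
- spacer_jar: bystander: small jar with green cap, 52 mm across, 60 mm high, on the robot's side; origin centre of underside
- screwdriver: bystander: screwdriver lying on the worktop, about 200 mm long; origin under its middle
- pepper_mill: bystander: dark wooden pepper mill, 56 mm across, 168 mm high; origin centre of underside
- tile_stack: bystander: stack of spare yellow tiles, 100 x 100 x 32 mm; origin centre of underside
- fruit_bowl: bystander: wooden bowl with fruit, 190 mm across, about 80 mm high; origin centre of underside
Not all that is in view belongs to the job. Leave any grey look-alike of the panel alone.

How it is judged:
By the outcome, as a careful person would: the job done as asked, in the order asked, and still so for the second after the job is handed in, with the robot touching nothing.
It also fails if it takes over 72 s, if anything falls off the work surface, if the arm or the gripper's body presses on something with over 40 N, if the wrist force passes 120 N, or if a joint passes its speed limit or range.

## Working session

There is one attempt and no reset: what is moved stays moved. The work goes in short steps, Python scripts to look and compute and a tool call to move; the robot and the scene stay as the last step left them, time stands still between calls to the robot, and variables do not carry over. Pictures are saved under pics/ and viewed, at most 10 in all, crops included, and the job is handed in when it is done.

Besides the shell and the picture viewer there is one more tool, called after ">>>" in YAML: its name, and indented under it one key for each argument. send_rows: Moves the arm, as the interface text tells. Its arguments: {"type":"object","properties":{"slide":{"type":"array","items":{"type":"array","items":{"type":"number"}}},"roll":{"type":"array","items":{"type":"number"}},"claw":{"type":"array","items":{"type":"number"}},"force":{"type":"number"}},"required":["slide","roll","claw"]}

```bash
ls; mkdir -p pics; python3 - <<'E'
from station import bot
import cv2,numpy as np
for n in("scene","top"):
    im=bot.read_camera(n); cv2.imwrite(f"pics/{n}0.png",cv2.cvtColor(im,cv2.COLOR_RGB2BGR))
    m=bot.camera_model(n); print(np.round(m["camera_matrix"],1).tolist(),np.round(m["D"],4).tolist(),np.round(m["camera_from_world"],3).tolist())
print(bot.get_obs(),bot.grip_depth)
E
```

```text
pics
[[405.8, 0.0, 286.1], [0.0, 405.8, 217.4], [0.0, 0.0, 1.0]] [0.0408, 0.0, 0.0, 0.0, 0.0] [[0.388, 0.921, -0.018, -0.266], [0.651, -0.288, -0.703, -0.248], [-0.652, 0.261, -0.711, 1.651], [0.0, 0.0, 0.0, 1.0]]
[[400.3, 0.0, 279.5], [0.0, 400.3, 202.2], [0.0, 0.0, 1.0]] [-0.0242, 0.0, 0.0, 0.0, 0.0] [[-0.014, -1.0, -0.001, 0.075], [-0.989, 0.014, -0.147, 0.502], [0.147, -0.001, -0.989, 1.181], [0.0, 0.0, 0.0, 1.0]]
{'t': 0.1, 'q': array([ 1.23492003,  0.47773032,  0.02233582,  1.55632061, -0.01151083,
        1.10929714, -0.0830981 ]), 'joint_vel': array([ 0.00043951, -0.00197644, -0.00047351, -0.00268583,  0.00147451,
       -0.00021953, -0.00039163]), 'joint_torque': array([ 5.63820897e-03, -5.97751880e+01,  1.61376569e+00, -2.81950736e+01,
        1.28216986e-02,  5.02099443e-03,  5.36626487e-06]), 'eef_pos': array([ 0.15230383, -0.65706089,  0.23042766]), 'tool_rot': array([-8.00787668e-04,  9.93520088e-01,  1.13653742e-01, -1.44692354e-04]), 'contact_force': array([ 0.29320999, -0.70172556, -1.03602516]), 'torque': array([ 0.02665025, -0.01623643, -0.01313355]), 'grasp_force': 0.0, 'gripper_width': 1.0024989826893012} 0.0187
```

View pics/scene0.png

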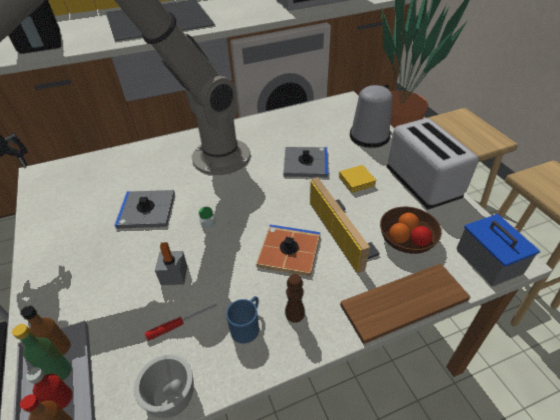

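View pics/top0.png

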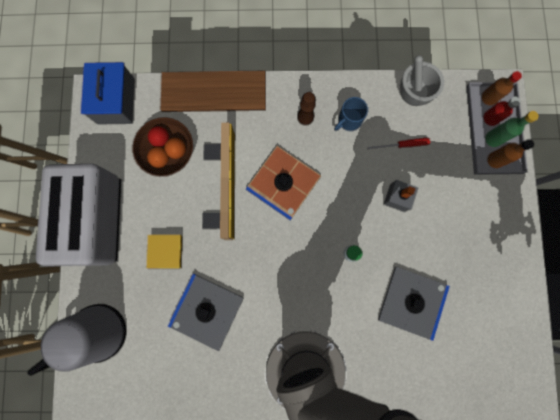

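Top view: the terracotta panel has its knob near (284,181), blue edge at lower left and white dot at (291,212). The upstand runs from (227,123) to (227,238) and the stand is near (402,196). The grey panels are decoys. I'll enlarge for exact pixels.

```bash
python3 - <<'E'
import cv2
im=cv2.imread("pics/top0.png")
a=cv2.resize(im[112:247,195:330],(594,594),interpolation=cv2.INTER_CUBIC)
cv2.imwrite("pics/c1.png",a)
b=cv2.resize(im[170:220,375:425],(400,400),interpolation=cv2.INTER_CUBIC)
s=cv2.imread("pics/scene0.png")
c=cv2.resize(s[238:288,150:200],(400,400),interpolation=cv2.INTER_CUBIC)
cv2.imwrite("pics/c2.png",cv2.hconcat([b,c]))
E
```

```text
(no output)
```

View pics/c1.png

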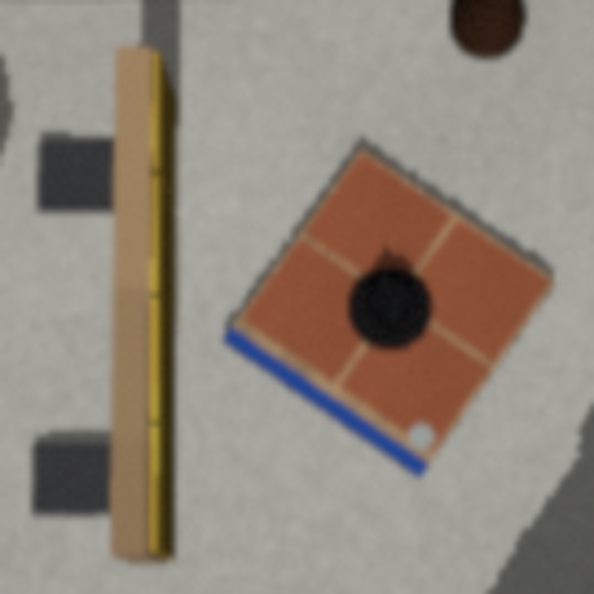

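View pics/c2.png

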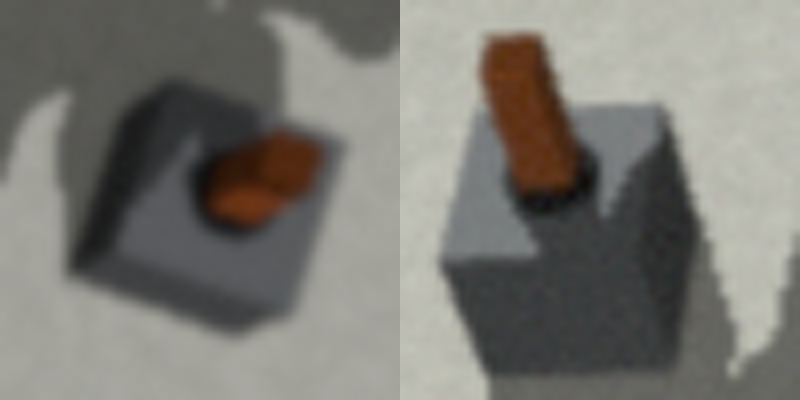

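```bash
cat >h.py <<'E'
from station import bot
import numpy as np,cv2
from scipy.optimize import least_squares
from scipy.spatial.transform import Rotation as R
M={n:bot.camera_model(n) for n in("scene","top")}
def proj(n,P):
    m=M[n];T=np.array(m["camera_from_world"])
    return cv2.projectPoints(np.asarray(P,float).reshape(-1,3),cv2.Rodrigues(T[:3,:3])[0],T[:3,3],np.array(m["camera_matrix"]),np.array(m["D"]))[0].reshape(-1,2)
def place(p,L):
    c,s=np.cos(p[2]),np.sin(p[2]);L=np.asarray(L,float).reshape(-1,3)
    return np.c_[p[0]+c*L[:,0]-s*L[:,1],p[1]+s*L[:,0]+c*L[:,1],L[:,2]]
def crop(uv,x0,y0,s): return (np.array(uv)+.5)/s-.5+[x0,y0]
def fit(obs,p0): # obs: list of (cam, local pts, pixels)
    f=lambda p:np.concatenate([(proj(n,place(p,L))-px).ravel() for n,L,px in obs])
    r=least_squares(f,p0,loss='soft_l1');return r.x,f(r.x).reshape(-1,2).round(1)
E
python3 - <<'E'
from h import *
k=lambda q:crop(q,195,112,4.4)
pan=fit([("top",[[-.085,-.085,.018],[.085,-.085,.018],[.085,.085,.018],[-.085,.085,.018],[-.07,.062,.018],[0,0,.018]],k([[550,278],[362,148],[237,326],[424,463],[421,436],[398,295]]))],[.6,.05,1])
up=fit([("top",[[.17,.015,.11],[.17,-.015,.11],[-.17,.015,.11],[-.17,-.015,.11],[-.17,-.015,0]],k([[117,47],[159,50],[111,558],[157,558],[174,555]]))],[.6,.2,0])
b=lambda q:crop(q,375,170,8); s=lambda q:crop(np.array(q)-[400,0],150,238,8)
c=.035
st=fit([("top",[[0,0,.078],[c,-c,.072],[-c,-c,.072],[-c,c,.072]],b([[243,192],[348,140],[294,315],[112,250]])),
 ("scene",[[0,0,.078]],s([[551,172]]))],[.6,-.25,.3])
for o in(pan,up,st):print(o[0].round(4),o[1].tolist())
# stand from scene corners for check
print(proj("scene",place(st[0],[[c,c,.072],[c,-c,.072],[-c,-c,.072],[-c,c,.072]])).round(1).tolist(), s([[480,105],[660,105],[445,260]]).tolist())
for n,f in(("top","t"),("scene","s")):
    im=cv2.imread(f"pics/{n}0.png");im=cv2.resize(im,None,fx=3,fy=3,interpolation=cv2.INTER_CUBIC)
    def box(p,hx,hy,z0,z1,col):
        for z in(z0,z1):
            q=proj(n,place(p,[[hx,hy,z],[-hx,hy,z],[-hx,-hy,z],[hx,-hy,z]]));cv2.polylines(im,[((q+.5)*3-.5).round().astype(int)],True,col,1)
    box(pan[0],.085,.085,0,.018,(0,255,0));box(pan[0],.013,.013,.018,.054,(255,255,0));box(up[0],.17,.015,0,.11,(0,0,255))
    box(st[0],.035,.035,0,.072,(0,255,0));box(st[0],.01,.01,.084,.148,(255,255,0))
    o=im[340:670,580:1280] if n=="top" else im[540:870,440:1120]
    cv2.imwrite(f"pics/ov_{f}.png",o)
a,b_=cv2.imread("pics/ov_t.png"),cv2.imread("pics/ov_s.png")
w=min(a.shape[1],b_.shape[1]);cv2.imwrite("pics/ov.png",cv2.resize(cv2.vconcat([a[:290,:w],b_[:310,:w]]),(w,600)))
E
```

```text
[0.5752 0.0529 0.9353] [[2.4, -0.7], [0.9, -1.8], [-2.5, 0.7], [-0.5, 1.3], [0.6, -1.5], [-1.0, 1.6]]
[ 0.5623  0.2233 -0.0029] [[-0.3, 0.3], [0.3, -0.5], [-0.3, -0.3], [-0.1, -0.4], [0.4, 2.3]]
[ 0.5178 -0.3002 -0.3641] [[-0.9, 0.0], [0.0, -0.1], [-0.2, -0.1], [0.1, 0.0], [-0.9, 0.0]]
[[178.3, 269.6], [153.4, 270.6], [158.1, 251.6], [181.9, 250.7]] [[159.5625, 250.6875], [182.0625, 250.6875], [155.1875, 270.0625]]
```

View pics/ov.png

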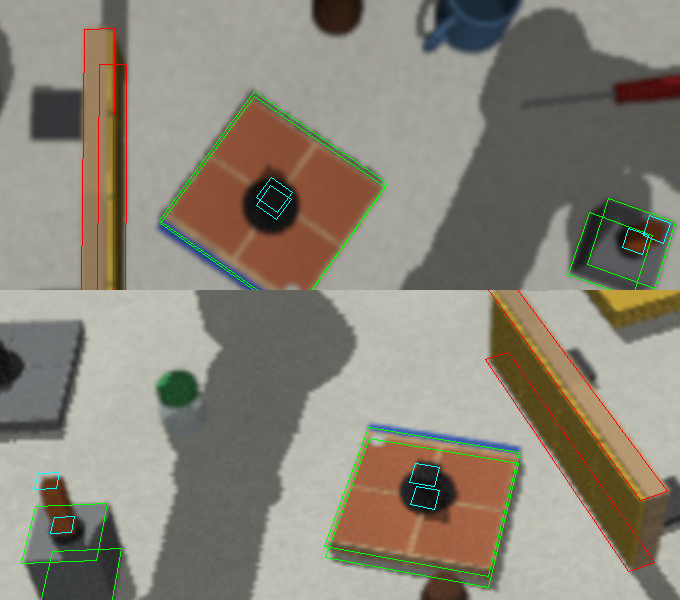

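Overlay: the upstand fits well. The panel model is about 2 px off the blue edge because I read the corners too far inside, and the stand is about 1 px off in the scene view. I'll refit with the outer silhouette and both views.

```bash
python3 - <<'E'
from h import *
k=lambda q:crop(q,195,112,4.4);h=.085
S=lambda q:np.array([[(440+u+.5)/3-.5,(540+(v/600*600-290)+.5)/3-.5] for u,v in q])
po=[("top",[[-h,-h,.018],[h,-h,.018],[h,h,0],[-h,h,0],[-.07,.062,.018]],k([[553,271],[363,140],[227,338],[421,474],[421,436]]))]
ps=[("scene",[[-h,h,.018],[h,h,.018],[h,-h,0],[-h,-h,0]],S([[369,424],[520,448],[490,588],[327,556]]))]
for o in(po,ps,po+ps):
    r=fit(o,[.6,.05,1]);print("panel",r[0].round(4),r[1].tolist())
us=[("scene",[[-.17,-.015,.11],[.17,-.015,.11],[.17,.015,.11],[.17,-.015,0]],S([[490,292],[640,500],[668,491],[630,571]]))]
uo=[("top",[[.17,.015,.11],[.17,-.015,.11],[-.17,.015,.11],[-.17,-.015,.11]],k([[117,47],[159,50],[111,558],[157,558]]))]
for o in(uo,us,uo+us):
    r=fit(o,[.6,.2,0]);print("up",r[0].round(4),r[1].tolist())
b=lambda q:crop(q,375,170,8); s=lambda q:crop(np.array(q)-[400,0],150,238,8)
c=.035
st=[("top",[[0,0,.078],[c,-c,.072],[-c,-c,.072],[-c,c,.072]],b([[243,192],[348,140],[294,315],[112,250]]))]
ss=[("scene",[[0,0,.078],[-c,-c,.072],[-c,c,.072],[c,-c,.072]],s([[551,172],[480,105],[660,105],[444,260]]))]
for o in(st,ss,st+ss):
    r=fit(o,[.5,-.3,-.36]);print("stand",r[0].round(4),r[1].tolist())
E
```

```text
panel [0.5739 0.0551 0.949 ] [[0.9, 0.8], [-0.5, 0.5], [-0.4, -0.0], [-0.1, -0.3], [0.3, -1.1]]
panel [0.5739 0.0553 0.9396] [[-0.0, 0.6], [0.1, 0.7], [0.0, -1.0], [-0.1, -0.2]]
panel [0.5738 0.0551 0.945 ] [[0.9, 0.9], [-0.4, 0.5], [-0.4, -0.2], [-0.3, -0.2], [0.1, -1.1], [-0.2, 0.7], [-0.1, 0.6], [0.1, -1.1], [-0.0, -0.1]]
up [ 0.5615  0.2231 -0.0018] [[-0.3, 0.6], [0.3, -0.3], [-0.1, -0.0], [0.1, -0.2]]
up [ 0.5634  0.2247 -0.0061] [[-0.3, -1.4], [0.3, 0.3], [0.3, 0.1], [-0.4, 0.2]]
up [ 0.5624  0.2236 -0.0012] [[-0.5, 0.3], [0.1, -0.5], [-0.3, -0.3], [-0.1, -0.5], [-0.9, -1.4], [0.1, 0.1], [-0.0, -0.2], [-0.6, -0.0]]
stand [ 0.5178 -0.3009 -0.3679] [[-0.7, 0.0], [0.3, 0.0], [0.0, -0.0], [0.3, -0.0]]
stand [ 0.5178 -0.2972 -0.371 ] [[0.2, -0.3], [-0.3, 0.5], [1.0, -0.3], [-0.6, 0.1]]
stand [ 0.5177 -0.2991 -0.369 ] [[-1.3, 0.1], [-0.3, 0.1], [-0.6, 0.0], [-0.3, 0.0], [-0.5, -0.1], [-1.0, 0.7], [0.3, -0.2], [-1.3, 0.3]]
```

```bash
cat >>h.py <<'E'
def go(x,y,z,psi,ob=None):
    "slide mm, roll deg from the measured pose to TCP x,y,z, tool-x heading psi"
    ob=ob or bot.get_obs();w=ob["tool_rot"];Rm=R.from_quat([w[1],w[2],w[3],w[0]])
    d=Rm.inv().apply(np.array([x,y,z])-ob["eef_pos"])*1000
    ax=Rm.apply([1,0,0]);now=np.arctan2(ax[1],ax[0]);r=np.degrees(-((psi-now+np.pi)%(2*np.pi)-np.pi))
    return d.round(1).tolist(),round(r,2)
def state():
    ob=bot.get_obs();w=ob["tool_rot"];Rm=R.from_quat([w[1],w[2],w[3],w[0]]);ax=Rm.apply([1,0,0])
    print("t",round(ob["t"],2),"tcp",ob["eef_pos"].round(4),"psi",round(np.arctan2(ax[1],ax[0]),4),"zaxis",Rm.apply([0,0,1]).round(3),"F",ob["contact_force"].round(1),"w",round(ob["gripper_width"],3),"g",round(ob["grasp_force"],1),"q",ob["q"].round(2))
E
python3 -c "
from h import *
state();print(go(.574,.055,.16,2.516))
def ray(u,v,z=0):
    return least_squares(lambda p:(proj('top',[[p[0],p[1],z]])[0]-[u,v]),[.6,0]).x.round(3)
print('jar',ray(354,253,.05),'mill',ray(306,118),'mug',ray(351,118,.06),'screw',ray(370,148),ray(428,141))
"
```

```text
t 0.1 tcp [ 0.1523 -0.6571  0.2304] psi 0.2278 zaxis [-0.     0.002 -1.   ] F [ 0.3 -0.7 -1. ] w 1.002 g 0.0 q [ 1.23  0.48  0.02  1.56 -0.01  1.11 -0.08]
([571.6, -598.3, 71.3], np.float64(-131.1))
jar [ 0.346 -0.15 ] mill [ 0.784 -0.022] mug [ 0.76  -0.156] screw [ 0.68  -0.224] [ 0.701 -0.413]
```

>>> send_rows:
  slide:
    - [25,-26,0]
    - [50,-52,0]
    - [75,-79,0]
    - [100,-105,0]
    - [125,-131,0]
    - [150,-157,0]
    - [175,-183,0]
    - [200,-209,0]
  roll: [-6,-12,-18,-24,-30,-36,-42,-48]
  claw: [1,1,1,1,1,1,1,1]

```text
t: 0.77
eef_pos: [0.3004, -0.407, 0.2311]
tool_rot: [-0.0, 0.86, 0.51, -0.0]
contact_force: [0.8, 0.1, -0.2]
gripper_width: 0.998
grasp_force: 0.0
```

```bash
python3 -c "
from h import *
state();print(go(.574,.055,.16,2.516))"
```

```text
t 0.77 tcp [ 0.3004 -0.407   0.2311] psi 1.0706 zaxis [-0.  0. -1.] F [ 0.8  0.1 -0.2] w 0.998 g 0.0 q [ 1.04  0.21 -0.26  1.94  0.06  1.    0.25]
([536.6, 18.5, 71.0], np.float64(-82.82))
```

>>> send_rows:
  slide:
    - [34,1,0]
    - [68,2,0]
    - [102,3,0]
    - [136,4,0]
    - [170,6,0]
    - [204,7,0]
    - [238,8,0]
    - [272,9,0]
  roll: [-5,-10,-15,-20,-25,-31,-37,-43]
  claw: [1,1,1,1,1,1,1,1]

```text
t: 1.43
eef_pos: [0.4399, -0.1736, 0.2312]
tool_rot: [-0.0, 0.613, 0.79, -0.0]
contact_force: [0.6, -0.3, -0.5]
gripper_width: 1.002
grasp_force: 0.0
```

```bash
python3 -c "
from h import *
state();print(go(.574,.055,.1,2.516))"
```

```text
t 1.43 tcp [ 0.4399 -0.1736  0.2312] psi 1.821 zaxis [-0. -0. -1.] F [ 0.6 -0.3 -0.5] w 1.002 g 0.0 q [ 0.74  0.19 -0.55  1.99  0.12  0.99  0.38]
([188.3, 186.6, 131.1], np.float64(-39.82))
```

>>> send_rows:
  slide:
    - [25,25,5]
    - [52,52,15]
    - [80,79,30]
    - [108,107,50]
    - [136,135,75]
    - [164,162,100]
    - [184,182,120]
    - [188,186,131]
  roll: [-5,-10,-16,-22,-28,-34,-39,-39.8]
  claw: [1,1,1,1,1,1,1,1]

```text
t: 2.1
eef_pos: [0.5751, 0.0583, 0.0981]
tool_rot: [-0.001, 0.306, 0.952, 0.002]
contact_force: [-0.5, -0.2, 0.6]
gripper_width: 0.997
grasp_force: 0.0
```

```bash
python3 -c "
from h import *
state();print(go(.574,.055,.028,2.516))
im=bot.read_camera('top')
a=cv2.resize(im[130:240,220:360],(700,550),interpolation=cv2.INTER_CUBIC)
cv2.imwrite('pics/g1.png',cv2.cvtColor(a,cv2.COLOR_RGB2BGR))"
```

```text
t 2.1 tcp [0.5751 0.0583 0.0981] psi 2.5204 zaxis [-0.001  0.004 -1.   ] F [-0.5 -0.2  0.6] w 0.997 g 0.0 q [ 0.3   0.57 -0.67  1.87  0.45  0.86  0.36]
([-1.2, -3.5, 70.1], np.float64(0.25))
```

View pics/g1.png

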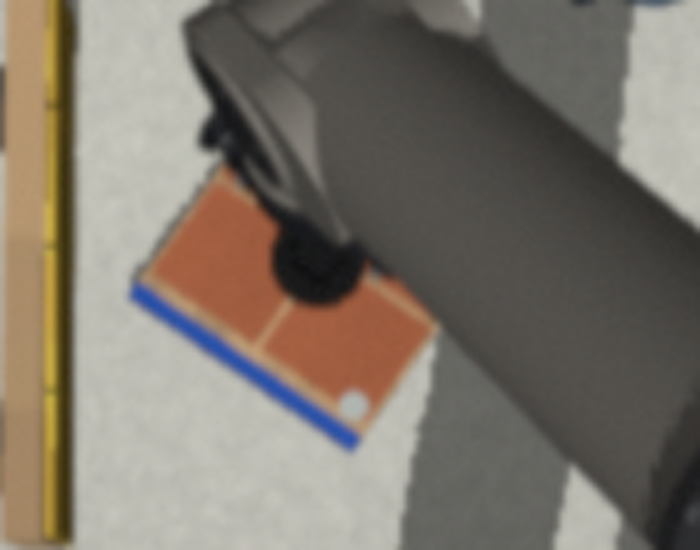

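The panel is undisturbed and the gripper is above the knob. Descend and grip.

>>> send_rows:
  slide:
    - [-1,-3,10]
    - [-1,-3,22]
    - [-1,-3,34]
    - [-1,-3,46]
    - [-1,-3,56]
    - [-1,-3,64]
    - [-1,-3,68]
    - [-1,-3,69]
  roll: [0,0,0,0,0,0,0,0]
  claw: [1,1,1,1,1,1,1,0.7]
  force: 40

```text
t: 2.82
eef_pos: [0.573, 0.0491, 0.0305]
tool_rot: [-0.0, 0.31, 0.951, -0.0]
contact_force: [0.4, -1.2, 0.5]
gripper_width: 0.883
grasp_force: 0.0
```

>>> send_rows:
  slide:
    - [0,0,0]
    - [0,0,0]
    - [0,0,0]
    - [0,0,0]
    - [0,0,0]
    - [0,0,0]
    - [0,0,0]
    - [0,0,0]
  roll: [0,0,0,0,0,0,0,0]
  claw: [0,0,0,0,0,0,0,0]

```text
t: 3.48
eef_pos: [0.5746, 0.0501, 0.0323]
tool_rot: [0.001, 0.31, 0.951, 0.001]
contact_force: [1.1, 1.6, 6.1]
gripper_width: 0.295
grasp_force: 41.3
```

```bash
python3 -c "
from h import *
state();print(go(.568,.105,.030,1.569))"
```

```text
t 3.48 tcp [0.5746 0.0501 0.0323] psi 2.5109 zaxis [ 0.002  0.001 -1.   ] F [1.1 1.6 6.1] w 0.295 g 41.3 q [ 0.26  0.65 -0.6   1.91  0.53  0.74  0.29]
([37.7, 40.5, 2.3], np.float64(53.97))
```

>>> send_rows:
  slide:
    - [1,1,-1]
    - [4,4,-2]
    - [8,8,-2]
    - [12,12,-2]
    - [16,17,-2]
    - [19,21,-2]
    - [22,24,-2]
    - [24,26,-2]
  roll: [2,7,12,17,22,27,32,36]
  claw: [0,0,0,0,0,0,0,0]

```text
t: 4.15
eef_pos: [0.5682, 0.0848, 0.0326]
tool_rot: [-0.001, 0.59, 0.807, -0.001]
contact_force: [0.7, 0.4, -3.5]
gripper_width: 0.293
grasp_force: 40.1
```

```bash
python3 -c "
from h import *
state();print(go(.568,.113,.030,1.569))"
```

```text
t 4.15 tcp [0.5682 0.0848 0.0326] psi 1.8788 zaxis [-0.002 -0.    -1.   ] F [ 0.7  0.4 -3.5] w 0.293 g 40.1 q [ 0.09  0.62 -0.45  1.91  0.4   0.7  -0.29]
([27.0, 8.3, 2.5], np.float64(17.75))
```

>>> send_rows:
  slide:
    - [4,1,0]
    - [8,2,0]
    - [12,3,0]
    - [16,5,0]
    - [20,6,0]
    - [24,7,0]
    - [27,8,1]
    - [27,8,2]
  roll: [4,8,12,15,17,17.7,17.7,17.7]
  claw: [0,0,0,0,0,0,0,0]

```text
t: 4.82
eef_pos: [0.5683, 0.1118, 0.0322]
tool_rot: [0.0, 0.706, 0.708, -0.001]
contact_force: [-8.8, -4.9, 22.3]
gripper_width: 0.291
grasp_force: 43.4
```

```bash
python3 -c "
from h import *
state();print(go(.568,.1235,.030,1.569))"
```

```text
t 4.82 tcp [0.5683 0.1118 0.0322] psi 1.5739 zaxis [-0.001 -0.003 -1.   ] F [-8.8 -4.9 22.3] w 0.291 g 43.4 q [-0.02  0.61 -0.38  1.91  0.34  0.69 -0.59]
([11.7, -0.3, 2.2], np.float64(0.28))
```

>>> send_rows:
  slide:
    - [0,0,-1.5]
    - [1,0,-1.5]
    - [2,0,-1.5]
    - [3,0,-1.5]
    - [4,0,-1.5]
    - [5,0,-1.5]
    - [6,0,-1.5]
    - [7,0,-1.5]
  roll: [0,0.3,0.3,0.3,0.3,0.3,0.3,0.3]
  claw: [0,0,0,0,0,0,0,0]

```text
t: 5.48
eef_pos: [0.5685, 0.1167, 0.0325]
tool_rot: [0.001, 0.709, 0.706, -0.002]
contact_force: [0.1, -9.0, -0.3]
gripper_width: 0.293
grasp_force: 40.6
```

>>> send_rows:
  slide:
    - [0.5,0,0]
    - [1,0,0]
    - [1.5,0,0]
    - [2,0,0]
    - [2.5,0,0]
    - [3,0,0]
    - [3.5,0,0]
    - [4,0,0]
  roll: [0,0,0,0,0,0,0,0]
  claw: [0,0,0,0,0,0,0,0]

```text
t: 6.15
eef_pos: [0.5685, 0.1167, 0.0325]
tool_rot: [0.002, 0.709, 0.705, -0.004]
contact_force: [-1.7, -16.0, 3.5]
gripper_width: 0.296
grasp_force: 41.1
```

```bash
python3 -c "
from h import *
state()
im=bot.read_camera('scene')
a=cv2.resize(im[170:290,240:380],(700,600),interpolation=cv2.INTER_CUBIC)
cv2.imwrite('pics/g2.png',cv2.cvtColor(a,cv2.COLOR_RGB2BGR))"
```

```text
t 6.15 tcp [0.5685 0.1167 0.0325] psi 1.5643 zaxis [-0.003 -0.009 -1.   ] F [ -1.7 -16.    3.5] w 0.296 g 41.1 q [-0.03  0.61 -0.37  1.9   0.34  0.69 -0.61]
```

View pics/g2.png

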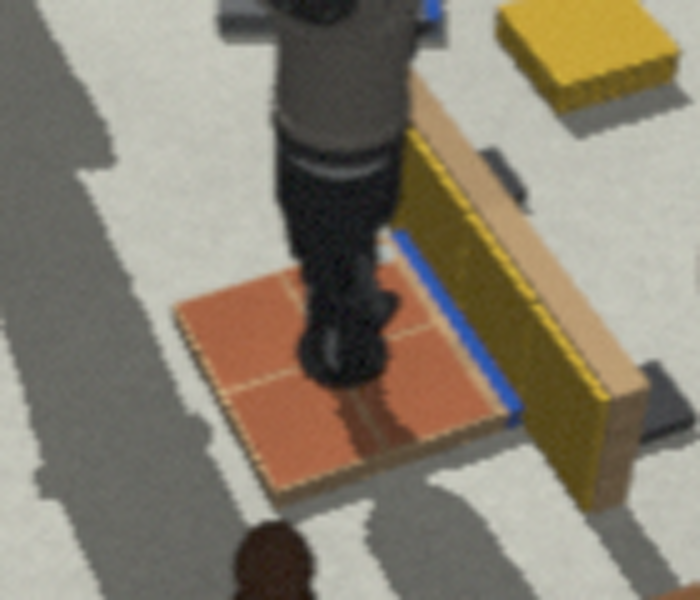

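The picture shows the blue edge along the foot of the upstand and pressed on it with 16 N. Release and rise.

>>> send_rows:
  slide:
    - [-1.5,0,0]
    - [-3,0,0]
    - [-3,0,0]
    - [-3,0,0]
    - [-3,0,0]
    - [-3,0,0]
    - [-3,0,0]
    - [-3,0,0]
  roll: [0,0,0,0,0,0,0,0]
  claw: [0,0,0.4,0.8,1,1,1,1]

```text
t: 6.87
eef_pos: [0.5688, 0.1212, 0.0329]
tool_rot: [-0.0, 0.708, 0.706, 0.0]
contact_force: [0.4, 1.1, -1.0]
gripper_width: 1.001
grasp_force: 0.0
```

>>> send_rows:
  slide:
    - [0,0,-8]
    - [0,0,-20]
    - [0,0,-40]
    - [0,0,-65]
    - [0,0,-95]
    - [-10,0,-125]
    - [-30,0,-155]
    - [-60,0,-180]
  roll: [0,0,0,0,0,0,0,0]
  claw: [1,1,1,1,1,1,1,1]

```text
t: 7.53
eef_pos: [0.5689, 0.0636, 0.2167]
tool_rot: [0.0, 0.706, 0.708, 0.002]
contact_force: [1.6, -0.3, 0.8]
gripper_width: 0.999
grasp_force: 0.0
```

```bash
python3 -c "
from h import *
state();print(go(.518,-.2985,.22,1.202))"
```

```text
t 7.53 tcp [0.5689 0.0636 0.2167] psi 1.5736 zaxis [ 0.003  0.002 -1.   ] F [ 1.6 -0.3  0.8] w 0.999 g 0.0 q [ 0.14  0.36 -0.45  1.8   0.18  1.02 -0.38]
([-362.0, -51.9, -4.3], np.float64(21.29))
```

>>> send_rows:
  slide:
    - [-30,-4,-2]
    - [-65,-9,-4]
    - [-104,-15,-4]
    - [-143,-20,-4]
    - [-182,-26,-4]
    - [-221,-32,-4]
    - [-260,-37,-4]
    - [-299,-43,-4]
  roll: [2,4,7,10,13,16,19,21.3]
  claw: [1,1,1,1,1,1,1,1]

```text
t: 8.2
eef_pos: [0.5245, -0.2398, 0.2185]
tool_rot: [0.001, 0.827, 0.562, 0.001]
contact_force: [0.3, -0.4, -0.3]
gripper_width: 0.999
grasp_force: 0.0
```

```bash
python3 -c "
from h import *
state();print(go(.518,-.2985,.22,1.202))
im=bot.read_camera('top')
a=cv2.resize(im[112:247,195:330],(594,594),interpolation=cv2.INTER_CUBIC)
cv2.imwrite('pics/p1.png',cv2.cvtColor(a,cv2.COLOR_RGB2BGR))"
```

```text
t 8.2 tcp [ 0.5245 -0.2398  0.2185] psi 1.1943 zaxis [ 0.002 -0.    -1.   ] F [ 0.3 -0.4 -0.3] w 0.999 g 0.0 q [ 0.53  0.34 -0.26  1.8   0.1   1.01 -0.15]
([-56.9, 15.6, -1.5], np.float64(-0.44))
```

View pics/p1.png

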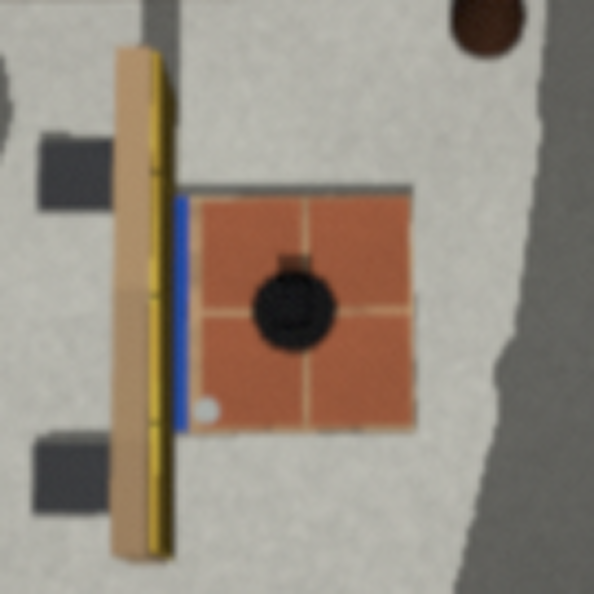

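The panel lies flush: the blue edge (x 175–188 in the crop) runs parallel to the upstand's face line at x≈174, with corners near (411,187), (414,432) and (176,432). Now the stylus.

>>> send_rows:
  slide:
    - [-15,4,0]
    - [-35,10,0]
    - [-50,14,0]
    - [-57,15.6,0]
    - [-57,15.6,0]
    - [-57,15.6,10]
    - [-57,15.6,25]
    - [-57,15.6,40]
  roll: [0,0,0,-0.4,-0.4,-0.4,-0.4,-0.4]
  claw: [1,1,1,1,1,1,1,1]

```text
t: 8.92
eef_pos: [0.5192, -0.295, 0.1765]
tool_rot: [0.0, 0.824, 0.567, 0.001]
contact_force: [0.1, -0.5, 0.1]
gripper_width: 1.005
grasp_force: 0.0
```

```bash
python3 -c "
from h import *
state();print(go(.518,-.2985,.098,1.202))
k=lambda q:crop(q,195,112,4.4);h=.085
r=fit([('top',[[-h,-h,.018],[h,-h,.018],[-h,h,0],[-.07,.062,.018]],k([[414,432],[411,187],[176,433],[207,410]]))],[.57,.12,0]);print(r[0].round(4),r[1].tolist())
im=bot.read_camera('scene')
a=cv2.resize(im[200:290,120:225],(700,600),interpolation=cv2.INTER_CUBIC)
cv2.imwrite('pics/s1.png',cv2.cvtColor(a,cv2.COLOR_RGB2BGR))"
```

```text
t 8.92 tcp [ 0.5192 -0.295   0.1765] psi 1.2057 zaxis [ 0.001  0.001 -1.   ] F [ 0.1 -0.5  0.1] w 1.005 g 0.0 q [ 0.59  0.42 -0.23  1.79  0.11  0.95 -0.05]
([-3.8, 0.0, 78.5], np.float64(0.21))
[ 5.704e-01  1.240e-01 -5.000e-04] [[0.3, -1.0], [0.1, 1.1], [-0.1, 0.2], [-0.3, -0.2]]
```

>>> send_rows:
  slide:
    - [-2,0,8]
    - [-3.8,0,20]
    - [-3.8,0,34]
    - [-3.8,0,48]
    - [-3.8,0,62]
    - [-3.8,0,72]
    - [-3.8,0,78]
    - [-3.8,0,78]
  roll: [0,0,0,0,0,0,0,0]
  claw: [1,1,1,1,1,1,1,0.6]
  force: 25

```text
t: 9.63
eef_pos: [0.5165, -0.3, 0.0974]
tool_rot: [-0.001, 0.824, 0.566, -0.0]
contact_force: [-0.2, -0.4, 0.2]
gripper_width: 0.884
grasp_force: 0.0
```

>>> send_rows:
  slide:
    - [0,0,0]
    - [0,0,0]
    - [0,0,0]
    - [0,0,0]
    - [0,0,0]
    - [0,0,0]
    - [0,0,0]
    - [0,0,0]
  roll: [0,0,0,0,0,0,0,0]
  claw: [0,0,0,0,0,0,0,0]

```text
t: 10.3
eef_pos: [0.5174, -0.3007, 0.0995]
tool_rot: [0.0, 0.824, 0.566, 0.0]
contact_force: [-2.0, 1.1, 5.8]
gripper_width: 0.23
grasp_force: 29.5
```

```bash
python3 -c "
from h import *
state()"
```

```text
t 10.3 tcp [ 0.5174 -0.3007  0.0995] psi 1.2033 zaxis [ 0.001 -0.    -1.   ] F [-2.   1.1  5.8] w 0.23 g 29.5 q [ 0.59  0.51 -0.22  1.84  0.15  0.8  -0.07]
```

>>> send_rows:
  slide:
    - [0,0,-4]
    - [0,0,-12]
    - [0,0,-24]
    - [0,0,-38]
    - [0,0,-52]
    - [0,0,-64]
    - [0,0,-74]
    - [0,0,-76]
  roll: [0,0,0,0,0,0,0,0]
  claw: [0,0,0,0,0,0,0,0]

```text
t: 10.97
eef_pos: [0.5182, -0.301, 0.1773]
tool_rot: [0.002, 0.824, 0.566, 0.001]
contact_force: [0.4, 0.0, -1.2]
gripper_width: 0.231
grasp_force: 28.6
```

>>> send_rows:
  slide:
    - [12,0,0]
    - [26,0,0]
    - [42,0,0]
    - [56,0,0]
    - [60,0,5]
    - [60,0,20]
    - [60,0,38]
    - [60,0,52]
  roll: [0,0,0,0,0,0,0,0]
  claw: [0,0,0,0,0,0,0,0]

```text
t: 11.63
eef_pos: [0.5378, -0.244, 0.1208]
tool_rot: [-0.001, 0.824, 0.566, -0.001]
contact_force: [0.2, -0.2, -2.2]
gripper_width: 0.228
grasp_force: 28.7
```

```bash
python3 -c "
from h import *
state();print('rest', go(.5174+.0418*.361/.361*.361,-.3007+.0418*.933,.123,1.2033))
im=bot.read_camera('scene')
a=cv2.resize(im[200:290,120:225],(700,600),interpolation=cv2.INTER_CUBIC)
cv2.imwrite('pics/s1.png',cv2.cvtColor(a,cv2.COLOR_RGB2BGR))"
```

```text
t 11.63 tcp [ 0.5378 -0.244   0.1208] psi 1.2039 zaxis [-0.002  0.    -1.   ] F [ 0.2 -0.2 -2.2] w 0.228 g 28.7 q [ 0.5   0.48 -0.24  1.85  0.15  0.84 -0.17]
rest ([-18.4, 1.4, -2.2], np.float64(0.03))
```

>>> send_rows:
  slide:
    - [-7,0,0]
    - [-14,0,0]
    - [-19,0,0]
    - [-23,0,0]
    - [-27,0,0]
    - [-31,0,0]
    - [-35,0,0]
    - [-39,0,0]
  roll: [0,0,0,0,0,0,0,0]
  claw: [0,0,0,0,0,0,0,0]

```text
t: 12.35
eef_pos: [0.5249, -0.2808, 0.123]
tool_rot: [0.0, 0.824, 0.566, 0.0]
contact_force: [0.8, 3.1, -2.4]
gripper_width: 0.229
grasp_force: 28.5
```

>>> send_rows:
  slide:
    - [-4,0,0]
    - [-8,0,0]
    - [-12,0,0]
    - [-16,0,0]
    - [-20,0,0]
    - [-24,0,0]
    - [-27,0,0]
    - [-27,0,0]
  roll: [0,0,0,0,0,0,0,0]
  claw: [0,0,0,0,0,0,0,0]

```text
t: 13.02
eef_pos: [0.5145, -0.3075, 0.123]
tool_rot: [0.0, 0.825, 0.566, -0.0]
contact_force: [0.5, 1.9, 2.2]
gripper_width: 0.232
grasp_force: 28.9
```

```bash
python3 -c "
from h import *
state()
o=[]
for n,(y,x) in (('scene',(200,110)),('top',(140,350))):
    im=bot.read_camera(n); o.append(cv2.resize(im[y:y+100,x:x+100],(400,400),interpolation=cv2.INTER_CUBIC))
cv2.imwrite('pics/l1.png',cv2.cvtColor(cv2.hconcat(o),cv2.COLOR_RGB2BGR))"
```

```text
t 13.02 tcp [ 0.5145 -0.3075  0.123 ] psi 1.2022 zaxis [-0.    -0.001 -1.   ] F [0.5 1.9 2.2] w 0.232 g 28.9 q [ 0.61  0.49 -0.22  1.83  0.14  0.85 -0.06]
```

View pics/l1.png

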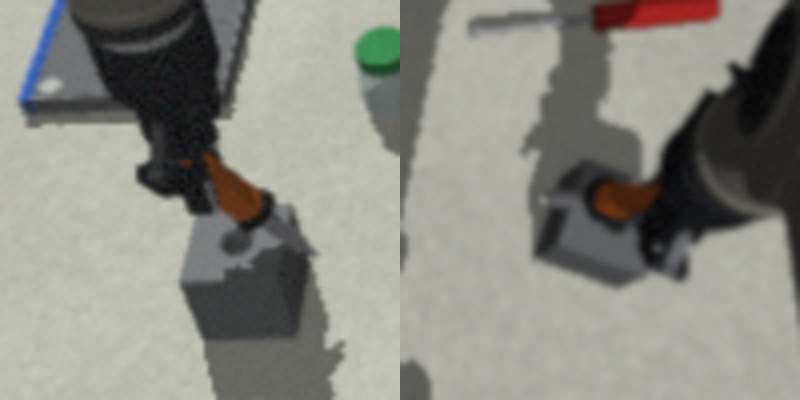

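The stylus now leans, with its shank resting on the stand's rim: tip at about (315,255) and collar (258,208) in the left (scene) half, tip (548,200) and collar (600,195) in the right (top) half. Triangulate the lean.

```bash
python3 -c "
from h import *
def tri(s,t): 
    f=lambda p:np.r_[proj('scene',[p])[0]-s,proj('top',[p])[0]-t]
    r=least_squares(f,[.52,-.27,.1]);return r.x,f(r.x).round(1)
S=lambda u,v:crop([u,v],110,200,4);T=lambda u,v:crop([u-400,v],350,140,4)
tip,e=tri(S(314,254),T(548,200));col,e2=tri(S(260,209),T(601,196))
print(tip.round(4),e,col.round(4),e2)
p=np.array([.5145,-.3075,.1417])
for a,b in((tip,col),(tip,p),(col,p)):
    v=b-a;print(v.round(3),np.degrees(np.arctan2(np.hypot(v[0],v[1]),v[2])).round(1),np.linalg.norm(v).round(4))
for th in(30,33,35,37,40):
    th=np.radians(th);x=np.array([.361,.933,0])
    for L in(.046,.102):
        q=p+L*(np.sin(th)*x-np.cos(th)*np.array([0,0,1])); print(round(np.degrees(th)),L,((proj('scene',[q])[0]-[110,200]+.5)*4).round(0),((proj('top',[q])[0]-[350,140]+.5)*4+[400,0]).round(0))
print(go(.5655,.09,.2,1.571))
"
```

```text
[ 0.5353 -0.252   0.055 ] [-1.2 -0.1 -1.2 -0.3] [ 0.5275 -0.2769  0.11  ] [-0.7 -0.  -0.7 -0.1]
[-0.008 -0.025  0.055] 25.4 0.0609
[-0.021 -0.056  0.087] 34.4 0.105
[-0.013 -0.031  0.032] 46.4 0.0459
30 0.046 [246. 216.] [608. 204.]
30 0.102 [299. 257.] [554. 203.]
33 0.046 [249. 215.] [606. 203.]
33 0.102 [304. 254.] [549. 200.]
35 0.046 [250. 214.] [605. 202.]
35 0.102 [308. 252.] [546. 198.]
37 0.046 [252. 213.] [604. 201.]
37 0.102 [311. 250.] [543. 196.]
40 0.046 [254. 212.] [602. 200.]
40 0.102 [316. 247.] [539. 194.]
([388.8, -95.5, -77.4], np.float64(-21.11))
```

>>> send_rows:
  slide:
    - [0,0,-5]
    - [0,0,-15]
    - [0,0,-30]
    - [0,0,-48]
    - [0,0,-66]
    - [5,-1,-78]
    - [18,-4,-84]
    - [40,-10,-84]
  roll: [0,0,0,0,0,0,0,0]
  claw: [0,0,0,0,0,0,0,0]
  force: 70

```text
t: 13.78
eef_pos: [0.5203, -0.267, 0.2087]
tool_rot: [0.002, 0.826, 0.564, 0.0]
contact_force: [-0.1, -0.5, -2.1]
gripper_width: 0.226
grasp_force: 70.6
```

>>> send_rows:
  slide:
    - [28,-7,0]
    - [60,-15,0]
    - [94,-23,0]
    - [128,-31,0]
    - [162,-40,0]
    - [196,-48,0]
    - [226,-55,0]
    - [246,-60,0]
  roll: [-2,-4,-7,-10,-13,-16,-19,-21]
  claw: [0,0,0,0,0,0,0,0]

```text
t: 14.45
eef_pos: [0.5517, -0.0088, 0.2069]
tool_rot: [-0.001, 0.705, 0.709, 0.0]
contact_force: [-0.4, 0.2, -1.9]
gripper_width: 0.223
grasp_force: 70.6
```

```bash
python3 -c "
from h import *
state();print(go(.4855,.12,.13,1.571))
print(go(.4855,.2045-.0595-.0115,.022+.067+.0165,1.571))"
```

```text
t 14.45 tcp [ 0.5517 -0.0088  0.2069] psi 1.5774 zaxis [-0.     0.001 -1.   ] F [-0.4  0.2 -1.9] w 0.223 g 70.6 q [ 0.26  0.34 -0.43  1.85  0.16  0.99 -0.24]
([129.1, -65.4, 77.0], np.float64(0.37))
([142.6, -65.3, 101.6], np.float64(0.37))
```

>>> send_rows:
  slide:
    - [10,-8,0]
    - [30,-18,0]
    - [55,-30,0]
    - [80,-42,0]
    - [100,-54,5]
    - [118,-63,15]
    - [129,-65,30]
    - [134,-65.3,45]
  roll: [0,0,0.3,0.3,0.3,0.3,0.3,0.3]
  claw: [0,0,0,0,0,0,0,0]

```text
t: 15.12
eef_pos: [0.4855, 0.122, 0.1617]
tool_rot: [0.0, 0.709, 0.706, 0.0]
contact_force: [-0.7, -0.3, -1.2]
gripper_width: 0.223
grasp_force: 70.6
```

>>> send_rows:
  slide:
    - [0,0,10]
    - [0,0,24]
    - [0,0,36]
    - [0,0,46]
    - [0,0,52]
    - [0,0,55]
    - [0,0,55]
    - [0,0,55]
  roll: [0,0,0,0,0,0,0,0]
  claw: [0,0,0,0,0,0,0,0]

```text
t: 15.78
eef_pos: [0.4874, 0.12, 0.1071]
tool_rot: [0.0, 0.709, 0.705, 0.0]
contact_force: [0.3, -0.7, -1.5]
gripper_width: 0.225
grasp_force: 70.6
```

```bash
cat >>h.py <<'E'
def force(n=4):
    f=[];p=[]
    for i in range(n):
        o=bot.get_obs();f.append(o["contact_force"]);p.append(o["eef_pos"]);bot.read_camera("top")
    print("F mean",np.mean(f,0).round(2),"sd",np.std(f,0).round(2),"tcp",np.mean(p,0).round(4))
E
python3 -c "
from h import *
force(5);state();print(go(.4855,.2045-.0595-.0115,.022+.067+.0165,1.569))
im=np.hstack([cv2.resize(bot.read_camera(n)[y:y+100,x:x+100],(400,400),interpolation=cv2.INTER_CUBIC) for n,y,x in(('scene',160,270),('top',160,210))])
cv2.imwrite('pics/tip.png',cv2.cvtColor(im,cv2.COLOR_RGB2BGR))
"
```

```text
F mean [ 0.15 -0.02 -1.48] sd [0.47 0.66 0.47] tcp [0.4876 0.1201 0.1073]
t 16.03 tcp [0.4875 0.1201 0.1073] psi 1.5646 zaxis [ 0.001  0.    -1.   ] F [ 0.4  0.2 -1.5] w 0.228 g 70.6 q [ 0.02  0.4  -0.47  2.05  0.26  0.75 -0.61]
([13.4, -2.1, 1.8], np.float64(-0.25))
```

>>> send_rows:
  slide:
    - [2,0,2]
    - [6,-1,5]
    - [10,-2,8]
    - [14,-2,11]
    - [17,-2,12]
    - [19,-2,12]
    - [21,-2,12]
    - [22,-2,12]
  roll: [-0.2,-0.2,-0.2,-0.2,-0.2,-0.2,-0.2,-0.2]
  claw: [0,0,0,0,0,0,0,0]

```text
t: 16.8
eef_pos: [0.4854, 0.1425, 0.0948]
tool_rot: [-0.0, 0.708, 0.706, 0.0]
contact_force: [0.3, 0.2, -1.9]
gripper_width: 0.223
grasp_force: 70.6
```

```bash
python3 -c "
from h import *
force(4)"
```

```text
F mean [ 0.43 -0.14 -2.26] sd [0.21 0.53 0.27] tcp [0.4854 0.1423 0.0949]
```

>>> send_rows:
  slide:
    - [0.5,0,0]
    - [1,0,0]
    - [1.5,0,0]
    - [2,0,0]
    - [2,0,0]
    - [2,0,0]
    - [2,0,0]
    - [2,0,0]
  roll: [0,0,0,0,0,0,0,0]
  claw: [0,0,0,0,0,0,0,0]

```text
t: 17.67
eef_pos: [0.4853, 0.144, 0.0948]
tool_rot: [0.0, 0.708, 0.706, -0.0]
contact_force: [-0.0, -0.0, -2.2]
gripper_width: 0.226
grasp_force: 70.6
```

```bash
python3 -c "
from h import *
force(4)"
```

```text
F mean [-0.15  0.06 -1.67] sd [0.58 0.68 0.45] tcp [0.4853 0.144  0.0948]
```

>>> send_rows:
  slide:
    - [0.5,0,0]
    - [1,0,0]
    - [1.5,0,0]
    - [1.5,0,0]
    - [1.5,0,0]
    - [1.5,0,0]
    - [1.5,0,0]
    - [1.5,0,0]
  roll: [0,0,0,0,0,0,0,0]
  claw: [0,0,0,0,0,0,0,0]

```text
t: 18.53
eef_pos: [0.4853, 0.1455, 0.0948]
tool_rot: [0.0, 0.708, 0.706, 0.0]
contact_force: [0.9, -0.6, -2.3]
gripper_width: 0.224
grasp_force: 70.6
```

```bash
python3 -c "
from h import *
force(4)"
```

```text
F mean [-0.12  0.22 -1.83] sd [0.67 0.52 0.31] tcp [0.4853 0.1455 0.0948]
```

>>> send_rows:
  slide:
    - [0.5,0,0]
    - [1,0,0]
    - [1.5,0,0]
    - [1.5,0,0]
    - [1.5,0,0]
    - [1.5,0,0]
    - [1.5,0,0]
    - [1.5,0,0]
  roll: [0,0,0,0,0,0,0,0]
  claw: [0,0,0,0,0,0,0,0]

```text
t: 19.4
eef_pos: [0.4852, 0.1466, 0.0947]
tool_rot: [0.0, 0.708, 0.706, -0.0]
contact_force: [1.1, -2.2, -2.2]
gripper_width: 0.224
grasp_force: 70.6
```

```bash
python3 -c "
from h import *
force(4)"
```

```text
F mean [ 0.74 -2.91 -1.95] sd [0.48 0.66 0.34] tcp [0.4852 0.1467 0.0947]
```

>>> send_rows:
  slide:
    - [-1,0,0]
    - [-2,0,0]
    - [-2,0,1]
    - [-2,0,2]
    - [-2,0,3]
    - [-2,0,4]
    - [-2,0,4]
    - [-2,0,4]
  roll: [0,0,0,0,0,0,0,0]
  claw: [0,0,0,0,0,0,0,0]

```text
t: 20.27
eef_pos: [0.4852, 0.1452, 0.0907]
tool_rot: [-0.0, 0.708, 0.706, 0.0]
contact_force: [-0.4, 0.1, -1.9]
gripper_width: 0.223
grasp_force: 70.6
```

```bash
python3 -c "
from h import *
force(5)"
```

```text
F mean [ 0.02  0.18 -1.44] sd [0.6  0.3  0.28] tcp [0.4853 0.1451 0.0908]
```

>>> send_rows:
  slide:
    - [0,0,0.5]
    - [0,0,1]
    - [0,0,1.5]
    - [0,0,2]
    - [0,0,2]
    - [0,0,2]
    - [0,0,2]
    - [0,0,2]
  roll: [0,0,0,0,0,0,0,0]
  claw: [0,0,0,0,0,0,0,0]

```text
t: 21.18
eef_pos: [0.4853, 0.145, 0.0888]
tool_rot: [0.0, 0.708, 0.706, -0.0]
contact_force: [-0.1, -0.4, 0.1]
gripper_width: 0.228
grasp_force: 70.6
```

```bash
python3 -c "
from h import *
force(5)"
```

```text
F mean [-0.18 -0.7  -0.63] sd [0.13 0.25 0.56] tcp [0.4853 0.145  0.0888]
```

>>> send_rows:
  slide:
    - [0.5,0,0.5]
    - [1,0,1]
    - [1.5,0,1.5]
    - [2,0,2]
    - [2.5,0,2.5]
    - [2.8,0,2.8]
    - [2.8,0,2.8]
    - [2.8,0,2.8]
  roll: [0,0,0,0,0,0,0,0]
  claw: [0,0,0,0,0,0,0,0]

```text
t: 22.1
eef_pos: [0.4853, 0.1477, 0.086]
tool_rot: [0.0, 0.708, 0.706, -0.0]
contact_force: [-0.3, -1.2, -0.7]
gripper_width: 0.222
grasp_force: 70.7
```

```bash
python3 -c "
from h import *
force(6);state()"
```

```text
F mean [-0.25 -1.15 -0.57] sd [0.47 0.49 0.38] tcp [0.4853 0.1477 0.086 ]
t 22.4 tcp [0.4853 0.1477 0.086 ] psi 1.5681 zaxis [ 0. -0. -1.] F [-0.5 -1.2 -0.5] w 0.225 g 70.7 q [-0.04  0.44 -0.46  2.05  0.29  0.71 -0.69]
```

>>> send_rows:
  slide:
    - [0,-1,0]
    - [0,-2,0]
    - [0,-2,0]
    - [0,-1,0]
    - [0,1,0]
    - [0,3,0]
    - [0,5.5,0]
    - [0,8,0]
  roll: [0,0,0,0,0,0,0,0]
  claw: [0,0,0,0,0,0,0,0]

```text
t: 23.07
eef_pos: [0.4933, 0.1478, 0.0859]
tool_rot: [-0.0, 0.708, 0.706, -0.0]
contact_force: [-0.8, -1.6, -0.6]
gripper_width: 0.224
grasp_force: 70.7
```

>>> send_rows:
  slide:
    - [0,2.5,0]
    - [0,5,0]
    - [0,7.5,0]
    - [0,10,0]
    - [0,12.5,0]
    - [0,15,0]
    - [0,17.5,0]
    - [0,20,0]
  roll: [0,0,0,0,0,0,0,0]
  claw: [0,0,0,0,0,0,0,0]

```text
t: 23.73
eef_pos: [0.5136, 0.1477, 0.086]
tool_rot: [0.0, 0.708, 0.706, -0.0]
contact_force: [-0.9, -0.7, -0.2]
gripper_width: 0.229
grasp_force: 70.7
```

>>> send_rows:
  slide:
    - [0,2.5,0]
    - [0,5,0]
    - [0,7.5,0]
    - [0,10,0]
    - [0,12.5,0]
    - [0,15,0]
    - [0,17.5,0]
    - [0,20,0]
  roll: [0,0,0,0,0,0,0,0]
  claw: [0,0,0,0,0,0,0,0]

```text
t: 24.4
eef_pos: [0.5336, 0.1477, 0.086]
tool_rot: [0.0, 0.708, 0.706, -0.0]
contact_force: [-1.5, -1.0, -0.2]
gripper_width: 0.222
grasp_force: 70.7
```

>>> send_rows:
  slide:
    - [0,2.5,0]
    - [0,5,0]
    - [0,7.5,0]
    - [0,10,0]
    - [0,12.5,0]
    - [0,15,0]
    - [0,17.5,0]
    - [0,20,0]
  roll: [0,0,0,0,0,0,0,0]
  claw: [0,0,0,0,0,0,0,0]

```text
t: 25.07
eef_pos: [0.5536, 0.1476, 0.086]
tool_rot: [0.0, 0.708, 0.706, 0.0]
contact_force: [-1.5, -1.1, -0.2]
gripper_width: 0.226
grasp_force: 70.7
```

Forces are steady, about 1 N on the wall and 1.4 N on the panel. Continue.

>>> send_rows:
  slide:
    - [0,2.5,0]
    - [0,5,0]
    - [0,7.5,0]
    - [0,10,0]
    - [0,12.5,0]
    - [0,15,0]
    - [0,17.5,0]
    - [0,20,0]
  roll: [0,0,0,0,0,0,0,0]
  claw: [0,0,0,0,0,0,0,0]

```text
t: 25.73
eef_pos: [0.5736, 0.1476, 0.086]
tool_rot: [0.0, 0.708, 0.706, 0.0]
contact_force: [-1.6, -1.4, -0.3]
gripper_width: 0.228
grasp_force: 70.7
```

>>> send_rows:
  slide:
    - [0,2.5,0]
    - [0,5,0]
    - [0,7.5,0]
    - [0,10,0]
    - [0,12.5,0]
    - [0,15,0]
    - [0,17.5,0]
    - [0,20,0]
  roll: [0,0,0,0,0,0,0,0]
  claw: [0,0,0,0,0,0,0,0]

```text
t: 26.4
eef_pos: [0.5936, 0.1475, 0.086]
tool_rot: [0.0, 0.708, 0.706, 0.0]
contact_force: [-1.8, -1.5, -0.8]
gripper_width: 0.226
grasp_force: 70.7
```

>>> send_rows:
  slide:
    - [0,2.5,0]
    - [0,5,0]
    - [0,7.5,0]
    - [0,10,0]
    - [0,12.5,0]
    - [0,15,0]
    - [0,17.5,0]
    - [0,20,0]
  roll: [0,0,0,0,0,0,0,0]
  claw: [0,0,0,0,0,0,0,0]

```text
t: 27.07
eef_pos: [0.6136, 0.1475, 0.086]
tool_rot: [0.0, 0.708, 0.706, 0.0]
contact_force: [-1.2, -1.0, -0.9]
gripper_width: 0.227
grasp_force: 70.7
```

>>> send_rows:
  slide:
    - [0,2.5,0]
    - [0,5,0]
    - [0,7.5,0]
    - [0,10,0]
    - [0,12.5,0]
    - [0,15,0]
    - [0,17.5,0]
    - [0,20,0]
  roll: [0,0,0,0,0,0,0,0]
  claw: [0,0,0,0,0,0,0,0]

```text
t: 27.73
eef_pos: [0.6335, 0.1474, 0.086]
tool_rot: [-0.0, 0.708, 0.706, -0.0]
contact_force: [-1.9, -1.4, -0.0]
gripper_width: 0.225
grasp_force: 70.7
```

>>> send_rows:
  slide:
    - [0,2.5,0]
    - [0,5,0]
    - [0,7.5,0]
    - [0,10,0]
    - [0,12.5,0]
    - [0,15,0]
    - [0,17.5,0]
    - [0,20,0]
  roll: [0,0,0,0,0,0,0,0]
  claw: [0,0,0,0,0,0,0,0]

```text
t: 28.4
eef_pos: [0.6536, 0.1474, 0.086]
tool_rot: [0.0, 0.708, 0.706, 0.0]
contact_force: [-1.2, -1.2, -0.9]
gripper_width: 0.223
grasp_force: 70.7
```

>>> send_rows:
  slide:
    - [0,1.5,0]
    - [0,2.2,0]
    - [0,2.2,0]
    - [-3,2.2,-4]
    - [-9,2.2,-13]
    - [-18,2.2,-27]
    - [-30,2.2,-45]
    - [-42,2.2,-65]
  roll: [0,0,0,0,0,0,0,0]
  claw: [0,0,0,0,0,0,0,0]

```text
t: 29.07
eef_pos: [0.6551, 0.1046, 0.1526]
tool_rot: [-0.0, 0.708, 0.706, 0.0]
contact_force: [0.7, 0.5, -1.4]
gripper_width: 0.223
grasp_force: 70.6
```

```bash
python3 -c "
from h import *
state()
X=np.array([.361,.933]);c=np.array([.5174,-.3007])
p=c-X*.11;print(p);print(go(p[0],p[1],.2,1.2033),go(p[0],p[1],.123,1.2033))"
```

```text
t 29.07 tcp [0.6551 0.1046 0.1526] psi 1.5686 zaxis [-0.  0. -1.] F [ 0.7  0.5 -1.4] w 0.223 g 70.6 q [ 0.05  0.57 -0.43  1.63  0.27  1.   -0.47]
[ 0.47769 -0.40333]
([-508.3, -176.3, -47.5], np.float64(20.93)) ([-508.3, -176.3, 29.5], np.float64(20.93))
```

>>> send_rows:
  slide:
    - [-12,-4,-15]
    - [-35,-12,-35]
    - [-68,-23,-48]
    - [-104,-35,-48]
    - [-140,-48,-48]
    - [-176,-60,-48]
    - [-212,-72,-48]
    - [-246,-84,-48]
  roll: [1,3,6,9,12,15,18,20.9]
  claw: [0,0,0,0,0,0,0,0]

```text
t: 29.73
eef_pos: [0.5699, -0.1431, 0.2009]
tool_rot: [0.001, 0.825, 0.565, 0.001]
contact_force: [0.7, -0.7, -1.2]
gripper_width: 0.223
grasp_force: 70.6
```

```bash
python3 -c "
from h import *
state();print(go(.4967,-.3535,.2,1.2033))"
```

```text
t 29.73 tcp [ 0.5699 -0.1431  0.2009] psi 1.1999 zaxis [ 0.002 -0.001 -1.   ] F [ 0.7 -0.7 -1.2] w 0.223 g 70.6 q [ 0.4   0.39 -0.33  1.79  0.15  0.99 -0.36]
([-222.7, 8.0, 0.9], np.float64(-0.2))
```

>>> send_rows:
  slide:
    - [-38,1,0]
    - [-76,3,0]
    - [-114,4,0]
    - [-152,6,0]
    - [-186,7,0]
    - [-210,8,0]
    - [-222,8,0]
    - [-222.5,8,0]
  roll: [0,0,0,0,0,0,0,0]
  claw: [0,0,0,0,0,0,0,0]

```text
t: 30.4
eef_pos: [0.4964, -0.3547, 0.2001]
tool_rot: [0.001, 0.826, 0.564, -0.0]
contact_force: [-0.4, -0.5, -2.2]
gripper_width: 0.227
grasp_force: 70.6
```

>>> send_rows:
  slide:
    - [0,0,5]
    - [0,0,15]
    - [0,0,25]
    - [0,0,35]
    - [0,0,41]
    - [0,0,42]
    - [0,0,42]
    - [0,0,42]
  roll: [0,0,0,0,0,0,0,0]
  claw: [0,0,0,0,0,0,0,0]

```text
t: 31.07
eef_pos: [0.4986, -0.3508, 0.157]
tool_rot: [0.0, 0.824, 0.566, 0.0]
contact_force: [-0.4, 0.7, -1.0]
gripper_width: 0.226
grasp_force: 70.6
```

```bash
python3 -c "
from h import *
state();print(go(.4967,-.3535,.135,1.2033))
o=[]
for n,(y,x) in (('scene',(215,120)),('top',(150,360))):
    im=bot.read_camera(n); o.append(cv2.resize(im[y:y+75,x:x+75],(400,400),interpolation=cv2.INTER_CUBIC))
cv2.imwrite('pics/l2.png',cv2.cvtColor(cv2.hconcat(o),cv2.COLOR_RGB2BGR))"
```

```text
t 31.07 tcp [ 0.4986 -0.3508  0.157 ] psi 1.2037 zaxis [ 0.  0. -1.] F [-0.4  0.7 -1. ] w 0.226 g 70.6 q [ 0.7   0.46 -0.25  1.77  0.14  0.92  0.02]
([-3.2, -0.8, 22.0], np.float64(0.02))
```

View pics/l2.png

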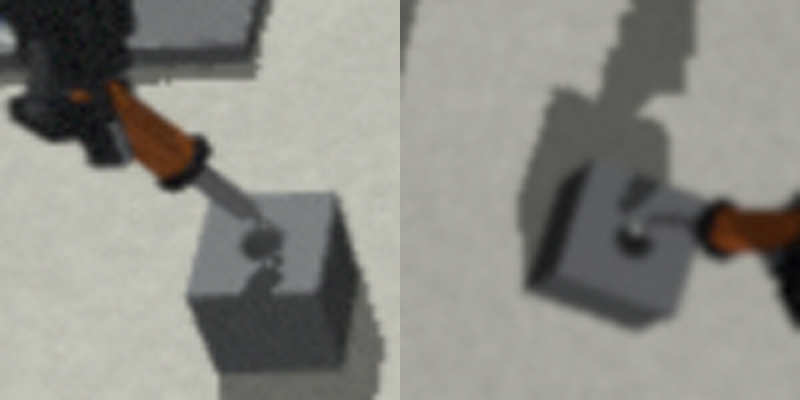

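The tip (white, about (262,232) left and (633,232) right) hovers over the hole (centres (262,243) and (635,240)). Check the offset.

```bash
python3 -c "
from h import *
k=400/75
S=lambda u,v:crop([u,v],120,215,k);T=lambda u,v:crop([u-400,v],360,150,k)
def at(n,px,z): return least_squares(lambda p:proj(n,[[p[0],p[1],z]])[0]-px,[.52,-.3]).x
X=np.array([.361,.933]);Y=np.array([.933,-.361])
for n,t,h in(('scene',S(262,232),S(262,243)),('top',T(633,232),T(635,240))):
    a,b=at(n,t,.0898),at(n,h,.072);d=(b-a)*1000;print(n,a.round(4),b.round(4),'hole-tip in tool xy mm',(d@X).round(1),(d@Y).round(1))
"
```

```text
scene [ 0.5261 -0.2959] [ 0.5178 -0.2982] hole-tip in tool xy mm -5.1 -7.0
top [ 0.5173 -0.2943] [ 0.5158 -0.3008] hole-tip in tool xy mm -6.6 0.9
```

>>> send_rows:
  slide:
    - [-2,-0.5,0]
    - [-4,-0.8,0]
    - [-5,-0.8,0]
    - [-5,-0.8,4]
    - [-5,-0.8,9]
    - [-5,-0.8,14]
    - [-5,-0.8,19]
    - [-5,-0.8,22]
  roll: [0,0,0,0,0,0,0,0]
  claw: [0,0,0,0,0,0,0,0]
  force: 25

```text
t: 31.83
eef_pos: [0.4953, -0.355, 0.1338]
tool_rot: [-0.001, 0.824, 0.566, -0.0]
contact_force: [0.2, 0.6, -1.4]
gripper_width: 0.223
grasp_force: 70.6
```

```bash
python3 -c "
from h import *
state();print(go(.5174+.0025*.361,-.3007+.0025*.933,.135,1.2033))"
```

```text
t 31.83 tcp [ 0.4953 -0.355   0.1338] psi 1.2036 zaxis [-0.001  0.001 -1.   ] F [ 0.2  0.6 -1.4] w 0.223 g 70.6 q [ 0.71  0.49 -0.25  1.79  0.15  0.88  0.02]
([61.1, 1.1, -1.1], np.float64(0.02))
```

>>> send_rows:
  slide:
    - [1,0,0]
    - [3,0,0]
    - [5,0,0]
    - [7,0,0]
    - [9,0,0]
    - [11,0,0]
    - [13,0,0]
    - [15,0,0]
  roll: [0,0,0,0,0,0,0,0]
  claw: [0.1,0.1,0.1,0.1,0.1,0.1,0.1,0.1]
  force: 25

```text
t: 32.5
eef_pos: [0.5003, -0.3434, 0.1352]
tool_rot: [0.001, 0.825, 0.565, -0.001]
contact_force: [-1.1, -6.3, -2.5]
gripper_width: 0.227
grasp_force: 70.5
```

>>> send_rows:
  slide:
    - [1.5,0,0]
    - [3,0,0]
    - [4.5,0,0]
    - [6,0,0]
    - [7.5,0,0]
    - [9,0,0]
    - [10.5,0,0]
    - [12,0,0]
  roll: [0,0,0,0,0,0,0,0]
  claw: [0.2,0.2,0.2,0.2,0.2,0.2,0.2,0.2]
  force: 20

```text
t: 33.17
eef_pos: [0.5045, -0.3327, 0.1354]
tool_rot: [0.001, 0.825, 0.565, -0.001]
contact_force: [-2.6, -6.8, -1.7]
gripper_width: 0.225
grasp_force: 70.9
```

```bash
python3 -c "
from h import *
force(3);state();print(go(.5174+.0025*.361,-.3007+.0025*.933,.135,1.2033))"
```

```text
F mean [-2.08 -6.54 -1.66] sd [0.38 0.37 0.36] tcp [ 0.5046 -0.3325  0.1354]
t 33.32 tcp [ 0.5046 -0.3326  0.1355] psi 1.2018 zaxis [-0.    -0.003 -1.   ] F [-1.8 -5.3 -1.3] w 0.226 g 70.8 q [ 0.67  0.48 -0.25  1.8   0.15  0.88 -0.02]
([36.9, 0.4, 0.4], np.float64(-0.09))
```

>>> send_rows:
  slide:
    - [2,0,0]
    - [4,0,0]
    - [6,0,0]
    - [8,0,0]
    - [10,0,0]
    - [12,0,0]
    - [14,0,0]
    - [16,0,0]
  roll: [0,0,0,0,0,0,0,0]
  claw: [0.2,0.2,0.2,0.2,0.2,0.2,0.2,0.2]

```text
t: 33.98
eef_pos: [0.5096, -0.3214, 0.1381]
tool_rot: [0.003, 0.826, 0.564, -0.003]
contact_force: [-9.3, -9.6, 18.7]
gripper_width: 0.231
grasp_force: 73.3
```

>>> send_rows:
  slide:
    - [2,0,0]
    - [4,0,0]
    - [6,0,0]
    - [8,0,0]
    - [10,0,0]
    - [12,0,0]
    - [14,0,0]
    - [16,0,0]
  roll: [0,0,0,0,0,0,0,0]
  claw: [0.2,0.2,0.2,0.2,0.2,0.2,0.2,0.2]

```text
t: 34.65
eef_pos: [0.5156, -0.3069, 0.1403]
tool_rot: [0.004, 0.826, 0.564, -0.003]
contact_force: [-16.2, -10.3, 28.2]
gripper_width: 0.224
grasp_force: 74.9
```

```bash
python3 -c "
from h import *
force(3);state();print(go(.5174+.0025*.361,-.3007+.0025*.933,.135,1.2033))"
```

```text
F mean [-14.61  -8.97  29.32] sd [1.15 0.99 0.79] tcp [ 0.5157 -0.3066  0.1403]
t 34.8 tcp [ 0.5158 -0.3065  0.1403] psi 1.1993 zaxis [ 0.    -0.009 -1.   ] F [-13.5  -8.2  31.6] w 0.22 g 75.2 q [ 0.62  0.47 -0.26  1.81  0.16  0.88 -0.08]
([8.5, -0.6, 5.2], np.float64(-0.23))
```

The shank's shoulder has caught on the hole rim, on the +Y side. Lift a little and shift.

>>> send_rows:
  slide:
    - [0,0,-3]
    - [0,0,-6]
    - [0,0,-9]
    - [0,0,-12]
    - [0,-1,-13]
    - [0,-2,-13]
    - [0,-2.5,-13]
    - [0,-2.5,-13]
  roll: [0,0,0,0,0,0,0,0]
  claw: [0.2,0.2,0.2,0.2,0.2,0.2,0.2,0.2]

```text
t: 35.47
eef_pos: [0.5151, -0.3029, 0.1492]
tool_rot: [0.003, 0.825, 0.565, -0.0]
contact_force: [0.4, -7.2, -1.7]
gripper_width: 0.223
grasp_force: 70.8
```

```bash
python3 - <<'E'
from h import *
force(3);state();print(go(.5174,-.3007,.15,1.2033))
o=[]
for n,(y,x) in (('scene',(215,120)),('top',(150,360))):
    im=bot.read_camera(n); o.append(cv2.cvtColor(im[y:y+75,x:x+75],cv2.COLOR_RGB2BGR)); 
cv2.imwrite('pics/l3s.png',o[0]);cv2.imwrite('pics/l3t.png',o[1])
# collar/shank orientation by image code in scene: orange & near-black blobs
for n,a,(y,x) in(('scene',o[0],(215,120)),('top',o[1],(150,360))):
    hsv=cv2.cvtColor(a,cv2.COLOR_BGR2HSV);m=((hsv[...,0]<15)&(hsv[...,1]>130)&(hsv[...,2]>60)).astype(np.uint8)
    ys,xs=np.nonzero(m);print(n,len(xs),xs.mean()+x,ys.mean()+y,xs.min()+x,xs.max()+x,ys.min()+y,ys.max()+y)
    p=np.array([.5174,-.3007,0]); 
E
```

```text
F mean [ 0.31 -7.43 -1.32] sd [0.13 0.39 0.36] tcp [ 0.5151 -0.3029  0.1492]
t 35.62 tcp [ 0.5151 -0.3029  0.1492] psi 1.2014 zaxis [ 0.003 -0.005 -1.   ] F [ 0.3 -8.1 -1.1] w 0.229 g 70.8 q [ 0.63  0.45 -0.26  1.81  0.15  0.89 -0.07]
([2.9, 1.4, -0.8], np.float64(-0.11))
scene 56 163.76785714285714 242.32142857142858 156 167 231 249
top 2 407.0 192.5 407 407 192 193
```

>>> send_rows:
  slide:
    - [2,0,0]
    - [4,0,0]
    - [6,0,0]
    - [8,0,0]
    - [9,0,0]
    - [10,0,0]
    - [10,0,0]
    - [10,0,0]
  roll: [0,0,0,0,0,0,0,0]
  claw: [0.2,0.2,0.2,0.2,0.2,0.2,0.2,0.2]

```text
t: 36.38
eef_pos: [0.5181, -0.2931, 0.1489]
tool_rot: [0.002, 0.825, 0.565, -0.001]
contact_force: [-1.3, -6.7, -0.1]
gripper_width: 0.226
grasp_force: 70.9
```

```bash
cat >blob.py <<'E'
from h import *
# orange handle + black collar in scene: edges of orange per row, vs model of the handle tilted by th about tool y
force(3);state()
im=cv2.cvtColor(bot.read_camera('scene'),cv2.COLOR_RGB2HSV)[215:290,120:195].astype(int)
m=(im[...,0]<15)&(im[...,1]>130)&(im[...,2]>60)
for r in range(75):
    x=np.nonzero(m[r])[0]
    if len(x):print(r+215,x.min()+120,x.max()+120,len(x),end=' | ')
print()
t=bot.get_obs()["eef_pos"]+[0,0,.0187];X=np.array([.361,.933,0]);Y=np.array([.933,-.361,0]);Z=np.array([0,0,1.])
for th in(0,5,10,-5):
    a=np.radians(th);u=np.sin(a)*X-np.cos(a)*Z;v=np.cos(a)*X+np.sin(a)*Z  # u down the stylus
    print(th,'axis at coll,L/R edges',proj('scene',[t+.040*u,t+.040*u+.01*v+.01*Y,t+.040*u+.01*v-.01*Y,t+.02*u+.01*v-.01*Y,t+.02*u+.01*v+.01*Y,t+.046*u]).round(1).tolist())
E
python3 blob.py; python3 -c "
from h import *
print(go(.5174,-.3007,.15,1.2033))"
```

```text
F mean [-0.7  -6.71 -0.07] sd [0.45 0.23 0.27] tcp [ 0.5181 -0.2931  0.1489]
t 36.53 tcp [ 0.5181 -0.2931  0.1489] psi 1.2016 zaxis [ 0.001 -0.004 -1.   ] F [-1.3 -6.4 -0.3] w 0.227 g 70.9 q [ 0.61  0.45 -0.26  1.82  0.15  0.89 -0.09]
229 165 165 1 | 230 165 165 1 | 231 165 165 1 | 232 165 166 2 | 233 159 166 4 | 234 166 166 1 | 235 166 167 2 | 236 167 167 1 | 237 167 167 1 | 238 167 168 2 | 239 167 167 1 | 241 168 168 1 | 242 168 168 1 | 243 169 169 1 | 244 169 170 2 | 245 169 169 1 | 246 168 169 2 | 247 163 169 7 | 248 163 169 7 | 249 163 169 7 | 
0 axis at coll,L/R edges [[166.2, 247.2], [169.1, 249.8], [170.4, 244.4], [168.8, 239.7], [167.5, 245.2], [166.6, 248.6]]
5 axis at coll,L/R edges [[167.4, 247.2], [170.3, 249.6], [171.5, 244.1], [169.3, 239.5], [168.1, 244.9], [168.1, 248.5]]
10 axis at coll,L/R edges [[168.6, 247.0], [171.4, 249.2], [172.6, 243.8], [169.8, 239.2], [168.6, 244.6], [169.4, 248.4]]
-5 axis at coll,L/R edges [[164.9, 247.3], [167.9, 250.1], [169.2, 244.6], [168.2, 239.9], [166.9, 245.4], [165.2, 248.6]]
([-7.4, 2.1, -1.1], np.float64(-0.1))
```

>>> send_rows:
  slide:
    - [-3,0.5,0]
    - [-7,1,0]
    - [-7,1,0]
    - [-7,1,3]
    - [-7,1,6]
    - [-7,1,9]
    - [-7,1,12]
    - [-7,1,15]
  roll: [0,0,0,0,0,0,0,0]
  claw: [0.2,0.2,0.2,0.2,0.2,0.2,0.2,0.2]

```text
t: 37.25
eef_pos: [0.517, -0.2973, 0.1332]
tool_rot: [0.001, 0.824, 0.566, 0.0]
contact_force: [0.2, -2.2, -0.3]
gripper_width: 0.224
grasp_force: 70.9
```

```bash
python3 blob.py; python3 -c "
from h import *
print(go(.5174,-.3007,.0995,1.2033))"
```

```text
F mean [ 0.99 -2.66 -1.78] sd [0.56 0.35 1.43] tcp [ 0.5168 -0.2973  0.1326]
t 37.4 tcp [ 0.5166 -0.2973  0.1324] psi 1.2034 zaxis [ 0. -0. -1.] F [ 1.6 -3.  -1.6] w 0.225 g 70.6 q [ 0.62  0.47 -0.26  1.82  0.16  0.86 -0.08]
234 165 165 1 | 235 165 165 1 | 236 165 165 1 | 237 159 166 4 | 238 160 166 3 | 239 166 166 1 | 240 166 167 2 | 241 166 167 2 | 242 167 167 1 | 243 167 167 1 | 246 168 168 1 | 247 168 169 2 | 248 169 169 1 | 249 169 169 1 | 250 168 169 2 | 251 163 168 6 | 252 163 169 7 | 253 163 167 5 | 
0 axis at coll,L/R edges [[165.9, 251.1], [168.8, 253.7], [170.0, 248.3], [168.5, 243.7], [167.2, 249.1], [166.4, 252.4]]
5 axis at coll,L/R edges [[167.1, 251.0], [170.0, 253.4], [171.2, 248.0], [169.0, 243.4], [167.8, 248.9], [167.8, 252.4]]
10 axis at coll,L/R edges [[168.3, 250.9], [171.1, 253.1], [172.3, 247.7], [169.5, 243.2], [168.3, 248.6], [169.1, 252.2]]
-5 axis at coll,L/R edges [[164.6, 251.1], [167.6, 253.9], [168.9, 248.5], [167.9, 243.9], [166.6, 249.3], [164.9, 252.5]]
([-2.9, 2.0, 33.0], np.float64(0.0))
```

>>> send_rows:
  slide:
    - [-1,0.5,0]
    - [-2,1.2,0]
    - [-2,1.2,4]
    - [-2,1.2,8]
    - [-2,1.2,12]
    - [-2,1.2,16]
    - [-2,1.2,20]
    - [-2,1.2,22]
  roll: [0,0,0,0,0,0,0,0]
  claw: [0.2,0.2,0.2,0.2,0.2,0.2,0.2,0.2]

```text
t: 38.12
eef_pos: [0.5166, -0.2989, 0.1101]
tool_rot: [-0.001, 0.824, 0.566, -0.0]
contact_force: [-0.1, -0.7, -1.1]
gripper_width: 0.222
grasp_force: 70.8
```

```bash
python3 -c "
from h import *
force(4);state();print(go(.5174,-.3007,.0995,1.2033))"
```

```text
F mean [-0.09 -0.54 -1.49] sd [0.38 0.31 0.31] tcp [ 0.5167 -0.299   0.1103]
t 38.32 tcp [ 0.5171 -0.2992  0.111 ] psi 1.2034 zaxis [ 0.  0. -1.] F [ 0.1 -0.4 -1.4] w 0.229 g 70.8 q [ 0.62  0.5  -0.26  1.84  0.17  0.83 -0.09]
([-1.3, 0.8, 11.5], np.float64(0.01))
```

Free and well inserted. Lower the rest until the collar seats.

>>> send_rows:
  slide:
    - [0,0,3]
    - [0,0,6]
    - [0,0,8]
    - [0,0,9]
    - [0,0,10]
    - [0,0,11]
    - [0,0,11]
    - [0,0,11]
  roll: [0,0,0,0,0,0,0,0]
  claw: [0.2,0.2,0.2,0.2,0.2,0.2,0.2,0.2]

```text
t: 38.98
eef_pos: [0.5171, -0.2992, 0.1]
tool_rot: [-0.0, 0.824, 0.566, 0.0]
contact_force: [0.1, 0.6, -2.2]
gripper_width: 0.226
grasp_force: 70.8
```

```bash
python3 -c "
from h import *
force(4);state()"
```

```text
F mean [ 0.    0.02 -1.55] sd [0.4  0.62 0.67] tcp [ 0.5171 -0.2992  0.1001]
t 39.18 tcp [ 0.5171 -0.2993  0.1001] psi 1.2035 zaxis [ 0. -0. -1.] F [-0.2  0.1 -1.8] w 0.222 g 70.8 q [ 0.61  0.52 -0.25  1.84  0.17  0.8  -0.1 ]
```

>>> send_rows:
  slide:
    - [0,0,0.3]
    - [0,0,0.6]
    - [0,0,0.9]
    - [0,0,1.2]
    - [0,0,1.5]
    - [0,0,1.8]
    - [0,0,2]
    - [0,0,2]
  roll: [0,0,0,0,0,0,0,0]
  claw: [0.2,0.2,0.2,0.2,0.2,0.2,0.2,0.2]

```text
t: 39.85
eef_pos: [0.5171, -0.2992, 0.0986]
tool_rot: [0.0, 0.824, 0.566, -0.0]
contact_force: [-1.9, 2.3, 4.4]
gripper_width: 0.221
grasp_force: 71.8
```

```bash
python3 -c "
from h import *
force(3)"
```

```text
F mean [-2.21  1.3   4.93] sd [0.56 0.85 0.47] tcp [ 0.5171 -0.2992  0.0986]
```

>>> send_rows:
  slide:
    - [0,0,0.2]
    - [0,0,0.4]
    - [0,0,0.6]
    - [0,0,0.8]
    - [0,0,1]
    - [0,0,1.2]
    - [0,0,1.2]
    - [0,0,1.2]
  roll: [0,0,0,0,0,0,0,0]
  claw: [0.2,0.2,0.2,0.2,0.2,0.2,0.2,0.2]

```text
t: 40.67
eef_pos: [0.5172, -0.2992, 0.0985]
tool_rot: [0.0, 0.824, 0.566, -0.0]
contact_force: [-5.3, 2.4, 14.7]
gripper_width: 0.224
grasp_force: 73.1
```

```bash
python3 -c "
from h import *
force(3)"
```

```text
F mean [-5.26  3.   14.7 ] sd [0.5  0.52 0.12] tcp [ 0.5172 -0.2992  0.0985]
```

Seated. Relieve, open and withdraw straight up.

>>> send_rows:
  slide:
    - [0,0,-0.8]
    - [0,0,-1.5]
    - [0,0,-1.5]
    - [0,0,-1.5]
    - [0,0,-1.5]
    - [0,0,-1.5]
    - [0,0,-1.5]
    - [0,0,-1.5]
  roll: [0,0,0,0,0,0,0,0]
  claw: [0.23,0.25,0.3,0.35,0.45,0.6,0.8,1]

```text
t: 41.48
eef_pos: [0.517, -0.2992, 0.0982]
tool_rot: [-0.0, 0.824, 0.566, -0.0]
contact_force: [0.2, -0.3, 0.6]
gripper_width: 0.857
grasp_force: 0.0
```

>>> send_rows:
  slide:
    - [0,0,0]
    - [0,0,0]
    - [0,0,0]
    - [0,0,-5]
    - [0,0,-15]
    - [0,0,-30]
    - [0,0,-50]
    - [0,0,-70]
  roll: [0,0,0,0,0,0,0,0]
  claw: [1,1,1,1,1,1,1,1]

```text
t: 42.15
eef_pos: [0.517, -0.2991, 0.1697]
tool_rot: [-0.0, 0.824, 0.566, 0.0]
contact_force: [0.5, -0.9, -0.4]
gripper_width: 1.002
grasp_force: 0.0
```

>>> send_rows:
  slide:
    - [0,0,-20]
    - [0,0,-45]
    - [0,0,-75]
    - [-30,0,-100]
    - [-65,0,-100]
    - [-100,0,-100]
    - [-130,0,-100]
    - [-150,0,-100]
  roll: [0,0,0,0,0,0,0,0]
  claw: [1,1,1,1,1,1,1,1]

```text
t: 42.82
eef_pos: [0.4609, -0.4429, 0.2697]
tool_rot: [0.001, 0.825, 0.565, -0.001]
contact_force: [-0.4, -0.5, 0.2]
gripper_width: 1.0
grasp_force: 0.0
```

```bash
python3 - <<'E'
from h import *
state()
for n,box in(("scene",(150,200,238,288)),("top",(375,425,170,220))):
    im=cv2.cvtColor(bot.read_camera(n),cv2.COLOR_RGB2BGR);cv2.imwrite(f"pics/{n}_end.png",im)
    for lab,a in(("start",cv2.imread(f"pics/{n}0.png")),("end",im)):
        x0,x1,y0,y1=box;h=cv2.cvtColor(a[y0:y1,x0:x1],cv2.COLOR_BGR2HSV).astype(int)
        m=(h[...,0]<15)&(h[...,1]>130)&(h[...,2]>50);ys,xs=np.nonzero(m)
        print(n,lab,"orange",len(xs),(xs.mean()+x0).round(1),(ys.mean()+y0).round(1),xs.min()+x0,xs.max()+x0,ys.min()+y0,ys.max()+y0)
# panel vs picture after placing: blue edge columns in the top view
a=cv2.imread("pics/top_end.png");h=cv2.cvtColor(a,cv2.COLOR_BGR2HSV).astype(int)[140:240,220:260]
m=(abs(h[...,0]-112)<12)&(h[...,1]>120);ys,xs=np.nonzero(m);p=np.polyfit(ys,xs,1)
print("blue: rows",ys.min()+140,ys.max()+140,"cols",xs.min()+220,xs.max()+220,"slope",p[0].round(4))
s=cv2.absdiff(cv2.imread("pics/scene0.png"),cv2.imread("pics/scene_end.png")).max(2)
E
```

```text
t 42.82 tcp [ 0.4609 -0.4429  0.2697] psi 1.1997 zaxis [ 0.    -0.002 -1.   ] F [-0.4 -0.5  0.2] w 1.0 g 0.0 q [ 0.82  0.4  -0.21  1.59  0.09  1.16  0.22]
scene start orange 143 165.9 252.3 161 171 243 261
scene end orange 140 166.1 251.9 161 172 243 261
top start orange 87 407.7 192.1 401 414 187 197
top end orange 101 407.7 192.0 401 414 187 197
blue: rows 157 209 cols 234 236 slope -0.0065
```

```bash
python3 -c "
from station import bot
print(bot.hand_in())"
```

```text
the job is handed in; nothing more can be done
None
```

The job is handed in at about 43 s (no verdict was returned): the panel is flush along the upstand, the joint was run dot end to far end at 3 cm/s with the stylus leaning about 35° and pressed at about 1.5 N, and the stylus is back upright in its stand after its shank caught once on the hole rim (about 33 N at the wrist).

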